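Show the yellow-banded pump barrel to the inspection camera

ROBOT

A 6-joint arm with a two-finger parallel gripper is mounted at the origin on the work surface. World frame = base frame: x ahead of the robot, y to its left, z up, the work surface at z = 0. Lengths are in m, angles in rad, forces in N, time in s.
With the tool pointing down it reaches from about 0.275 to 0.85 m from the base axis. Payload 19 kg.
Tool frame: the origin (TCP) lies between the finger pads; the fingertips stand 22 mm ahead of it and the grasp point (between the pads) lies 3 mm ahead of it; z points along the fingers, y is the line along which they close (so a half turn about z gives the same grasp; the last joint's range is limited). The gripper opens to 85 mm and grips with 20 to 120 N. Pads are 22 mm wide; open, the fingers measure 114 mm over their backs; the gripper's body (76 mm by 85 mm) begins 54 mm behind the grasp point. The pads swing forward as they close: fully open they stand 13 mm farther back than shut.
Start: joints at [-1.286, 0.15, 1.437, -0, 1.554, -0.134], TCP at [0.234, -0.525, 0.253] pointing down, gripper open.
Joint ranges: [-2.8, 2.8], [-0.68, 2.1], [0.12, 2.68], [-1.39, 4.53], [0.16, 2.79], [-2.81, 2.81]. Speed limits (rad/s): [1.89, 1.89, 2.22, 3.01, 3.01, 3.01].

INTERFACE

Orientations are given as a rotation vector (axis times angle).
In Python, from cell import r, viewer, finish_job gives the robot as it stands.
- The arm moves only by the shell command python3 -m handwheel 'ROWS'. ROWS is JSON, a list of rows, each an object with "delta_pos": the shift along the tool's x, y, z in mm, a list of three; "rot": the turn, a rotation vector about the tool's x, y, z in degrees, a list of three; "hand": the opening, from -1 (shut) to 1 (fully open). A call has exactly 8 rows; each row is the pose to reach, as a shift and turn from the pose commanded when the call began, along the tool's axes at that moment; what a row does not reach only later rows make up. A row lasts 1/10 s, in which the tool goes at most 50 mm and 8.59 degrees, less where a joint would pass 70% of its speed; a pose out of reach is approached as far as the arm can. A call with a gripper value outside its range is refused whole. The fingers move at their own pace and stop on an object; the grip force is fixed at half the most. Time passes only in rows, so rows that repeat a pose let the fingers close, or fill a call up. It gives the time, the measured TCP pose, the force, the opening and the grip force at its end, in the units of the state.
- r.get_state(): the state, without advancing time (a new reading comes with each control period).
- viewer.grab_frame(name): name is "side" or "top"; returns the picture (420x560x3 uint8, blue, green, red); there is no depth.
- viewer.camera_model(name): a dict with "intrinsics" (3x3 intrinsics, pixels), "world_from_camera" (4x4, takes a point from camera to world coordinates). Camera axes: x right, y down, z forward; pixel columns grow to the right and rows downward; lengths in m; the calibration is good to about 2 mm. A picture is of the moment at which its call begins. camera_model takes no time and is no camera call.
- finish_job(): hands the job in; it is judged then, once.
The state is a dict: "t": time; "qpos": joint angles; "qvel": joint speeds; "effort": joint torques, N m; "tcp_pos": TCP position; "ee_rot": TCP orientation; "wrist_force": force on the tool from outside, world axes, zero at the start; "torque": the same for the moment, N m; "opening": finger opening in m; "grasp_force": force on a finger pad.
Only numpy, scipy, OpenCV 4.12 (cv2) and the standard library are available. Lean on these libraries where they do the work, as an engineer would, in place of code of your own. Each camera call takes 0.05 s, during which the arm holds its last target. There are 200 camera calls.

TASK

First raise the green sash of the inspection camera box by its steel handle, all the way up, and leave it up; then take the pump barrel with the yellow band out of the tray and hold it up level in front of the camera, its flange face square to the lens, centred on it and 120 mm from the lens glass. Finish while still holding it there steadily in the gripper, with nothing else touching it; do not knock the barrel against the camera box, and leave the two other barrels, the coupling and the grease tin where they are.

Things in the scene. Friction and masses are not known exactly. Their poses are not given: they have to be found in the camera images.
- camera_box: White camera box fixed to the bench, 140 x 200 wide x 210 mm high, right of the robot, facing roughly the robot and tray. Origin: bottom centre of its front face, on the bench; its -x points out of the front (as the lens looks), y level along the front, z up. Guide rails at y = +-96, 18 proud of the front and 260 high.
- lens (a point): Centre of the round lens glass (52 mm diameter) in the box's front plane, 130 above the bench, mid-width, hidden behind the sash until this is raised. Axes as camera_box: the lens looks horizontally along -x.
- focus (a point): Point in the air on the lens axis, 120 mm in front of the glass, 130 mm above the bench: where the centre of the flange face belongs. Axes as camera_box.
- sash (a joint): Height (m) the green sash over the lens is raised: 0 down, 0.12 upper stop; starts at 0 to 0.02. The 0.5 kg sash slides straight up and stays where left; raising takes about 13 N plus slight drag. 176 wide x 140 high x 8 mm thick; when down it covers heights 60 to 200, outer face 13 in front of the box's front plane.
- sash_handle (a point): Middle of the sash's level steel handle bar: 12 diameter, 100 mm long along the box's y, 65 out from the sash (78 from the box's front plane) on an arm at each end, 10 below the sash's upper edge; 190 above the bench when down, 310 when fully up. Rides with the sash; free above, can be pinched from above. Axes as camera_box.
- tray: Blue tray fixed to the bench on the robot's left, 170 (x) x 300 (y) mm, rim 20 high. Three pairs of black V saddles at y = -90, 0, +90 carry three barrels along x, axes 50 above the bench. Saddles are 10 thick, at x = +-36, up to about 47 above the bench; between them a barrel can be gripped. Origin: centre of its underside.
- barrel: Barrel with yellow band, in any tray place, lying level, axis 50 above the bench. Copper cylinder 28 mm diameter from x = -68 to 52 mm, steel flange 48 diameter from 52 to 62, nose 18 diameter from -88 to -68; 0.3 to 0.6 kg. Band at x = -66 to -46. Origin: on the axis at the centre of mass, a good grip point. x: along the axis to the flange (at first away from the robot).
- flange_face (a point): Centre of the banded barrel's flange face, 62 mm from the barrel's origin along its x. Axes as barrel.
- spare_a: Same shape and size as the banded barrel, without the yellow band; leave it in its saddles. Origin and axes as for barrel.
- spare_b: Same shape and size as the banded barrel, without the yellow band; leave it in its saddles. Origin and axes as for barrel.
- coupling: Loose dark steel pipe coupling standing on the bench, 56 mm diameter, 32 mm high; leave it. Origin: centre of its underside.
- grease_tin: Loose round grease tin standing on the bench, 64 mm diameter, 60 mm high; leave it. Origin: centre of its underside.
Mind the look-alikes: they are no part of the job. Leave any turquoise look-alike of the barrel alone.

How it is judged:
On the way, in this order (a step that is already met when the one before it is completed fails the run):
1. the sash is raised all the way (to within 15 mm of its stop) before the barrel is taken (value of joint sash above 0.105 m and distance of barrel from where it was at the start of the episode below 0.02 m), for 0.2 s.
2. the banded barrel is lifted out of the tray in the gripper (height (world z) of barrel above 0.08 m and contact force between barrel and the fingers above 2 N and contact force between barrel and tray below 0.3 N and contact force between barrel and camera_box below 0.3 N and contact force between barrel and spare_a below 0.3 N and contact force between barrel and spare_b below 0.3 N), for 0.2 s.
At the end, for the whole second after the job is handed in: Gripper alone holds the banded barrel, at rest: flange face towards the lens, its centre 100 to 140 mm from the glass and within 15 mm of the lens axis sideways and in height, barrel axis within 0.17 rad of the lens axis; sash still raised 0.10 m or more; it touches neither tray, spares nor box (value of joint sash above 0.1 m and contact force between barrel and the fingers above 2 N and contact force between barrel and tray below 0.3 N and contact force between barrel and camera_box below 0.3 N and contact force between barrel and spare_a below 0.3 N and contact force between barrel and spare_b below 0.3 N and x of flange_face in the frame of lens between -0.14 and -0.1 m and y of flange_face in the frame of lens between -0.015 and 0.015 m and height (world z) of flange_face between 0.115 and 0.145 m and x of barrel in the frame of lens below -0.15 m and angle between the x axis of barrel and the x axis of lens, either way round below 0.17 rad and linear speed of barrel below 0.03 m/s and angular speed of barrel below 0.2 rad/s); the arm keeps its last pose, push and grip.
It fails at once if spare barrel (spare_a) shifted by more than 30 mm (distance of spare_a from where it was at the start of the episode above 0.03 m).
It fails at once if spare barrel (spare_b) shifted by more than 30 mm (distance of spare_b from where it was at the start of the episode above 0.03 m).
It fails at once if pipe coupling (coupling) shifted by more than 30 mm (distance of coupling from where it was at the start of the episode above 0.03 m).
It fails at once if grease tin (grease_tin) shifted by more than 30 mm (distance of grease_tin from where it was at the start of the episode above 0.03 m).
It fails at once if the barrel is knocked against the camera box or its sash (over 3 N) (contact force between barrel and camera_box above 3 N).
It also fails if it takes over 53 s, if anything falls off the work surface, if the arm or the gripper's body presses on something with over 40 N, if the wrist force passes 120 N, or if a joint passes its speed limit or range.

## Working session

There is one attempt and no reset: what is moved stays moved. The work goes in short steps, Python scripts to look and compute and a shell command to move; the robot and the scene stay as the last step left them, time stands still between calls to the robot, and variables do not carry over. Pictures are saved under pics/ and viewed, at most 10 in all, crops included, and the job is handed in when it is done.

```bash
ls; mkdir -p pics; python3 - <<'E'
from cell import r,viewer
import cv2,numpy as np
for n in("side","top"):
    cv2.imwrite(f"pics/{n}0.png",viewer.grab_frame(n))
    m=viewer.camera_model(n);print(n,np.round(m["intrinsics"],1).tolist(),np.round(m["world_from_camera"],3).tolist())
s=r.get_state();print({k:np.round(v,3).tolist() for k,v in s.items()})
E
```

```text
pics
side [[499.4, 0.0, 276.9], [0.0, 499.4, 206.6], [0.0, 0.0, 1.0]] [[-0.989, -0.103, 0.108, 0.401], [-0.149, 0.667, -0.73, 0.949], [0.003, -0.738, -0.675, 0.938], [0.0, 0.0, 0.0, 1.0]]
top [[486.9, 0.0, 283.6], [0.0, 486.9, 212.6], [0.0, 0.0, 1.0]] [[-0.021, -0.986, 0.166, 0.278], [-1.0, 0.022, 0.004, 0.082], [-0.008, -0.166, -0.986, 1.611], [0.0, 0.0, 0.0, 1.0]]
{'t': 0.1, 'qpos': [-1.286, 0.151, 1.438, -0.0, 1.554, -0.134], 'qvel': [0.0, -0.001, -0.001, 0.001, -0.001, -0.001], 'effort': [0.006, -71.437, -57.179, 0.0, 0.007, 0.0], 'tcp_pos': [0.234, -0.525, 0.253], 'ee_rot': [-3.072, -0.653, 0.0], 'wrist_force': [-0.252, 0.174, -0.054], 'torque': [-0.025, -0.035, -0.012], 'grasp_force': 0.0, 'opening': 0.086}
```

View pics/side0.png

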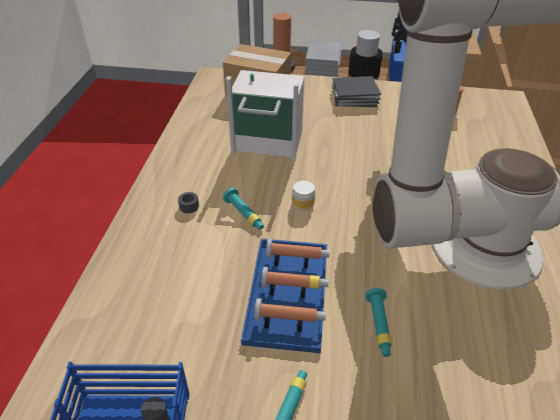

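View pics/top0.png

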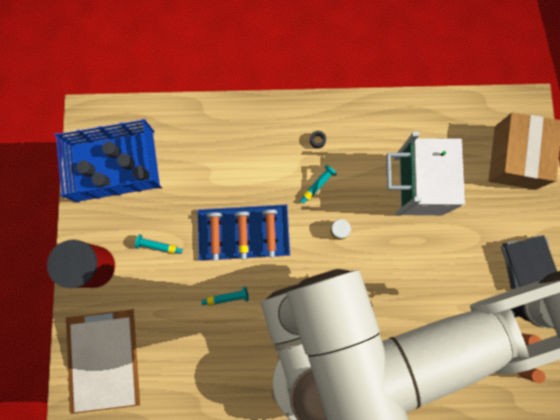

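Both views show the banded barrel in the middle tray place (top ≈ (242,235), yellow at (243,249); side ≈ (290,280)). The camera box is at top ≈ (432,172), with its handle bar at ≈ (391,171) in top and (260,108) in side.

```bash
cat > h.py <<'E'
import numpy as np,cv2
from cell import r,viewer
from scipy.spatial.transform import Rotation as R
C={n:viewer.camera_model(n) for n in("side","top")}
def ray(n,p):
    T=np.array(C[n]["world_from_camera"]);d=np.linalg.inv(np.array(C[n]["intrinsics"]))@[p[0],p[1],1]
    d=T[:3,:3]@d;return T[:3,3],d/np.linalg.norm(d)
def onz(n,p,z):
    o,d=ray(n,p);return o+d*(z-o[2])/d[2]
def tri(ps,pt):
    o1,d1=ray("side",ps);o2,d2=ray("top",pt)
    a=np.linalg.lstsq(np.c_[d1,-d2],o2-o1,rcond=None)[0]
    p,q=o1+d1*a[0],o2+d2*a[1];return (p+q)/2,np.linalg.norm(p-q)
def px(n,P):
    T=np.array(C[n]["world_from_camera"]);c=T[:3,:3].T@(np.array(P)-T[:3,3]);k=np.array(C[n]["intrinsics"])@c;return k[:2]/k[2]
E
python3 - <<'E'
from h import *
t=cv2.imread("pics/top0.png");s=cv2.imread("pics/side0.png")
a=cv2.resize(t[125:225,375:475],None,fx=4,fy=4,interpolation=2);b=cv2.resize(s[65:165,215:315],None,fx=4,fy=4,interpolation=2)
cv2.imwrite("pics/crop0.png",np.hstack([a,b]))
for n,im,z in(("top",t,.05),("side",s,.05)):
    h=cv2.cvtColor(im,cv2.COLOR_BGR2HSV)
    for nm,lo,hi in(("copper",(3,110,100),(15,255,255)),("yellow",(22,170,120),(32,255,255)),("blue",(105,150,60),(125,255,255)),("green",(60,80,20),(85,255,120))):
        m=cv2.inRange(h,lo,hi)
        k,l,st,ce=cv2.connectedComponentsWithStats(m)
        for i in range(1,k):
            if st[i][4]>25:
                pts=np.argwhere(l==i)[:,::-1].astype(np.float32);rc=cv2.minAreaRect(pts)
                print(n,nm,st[i].tolist(),ce[i].round(1),"rect",np.round(rc[0],1),np.round(rc[1],1),round(rc[2],1),"z.05:",onz(n,ce[i],z).round(3)[:2])
E
```

```text
top copper [62, 83, 498, 49, 996] [309.6  91.5] rect [310.1 106.5] [ 39.1 497.1] 88.8 z.05: [ 0.954 -0.008]
top copper [557, 146, 3, 21, 35] [558.5 155.2] rect [558. 156.] [20.  2.] 90.0 z.05: [ 0.712 -0.822]
top copper [56, 196, 5, 49, 92] [ 57.3 218. ] rect [ 57.3 220. ] [ 2.6 48.1] 3.7 z.05: [0.539 0.827]
top copper [266, 214, 10, 37, 279] [270.4 231.5] rect [270.6 231.9] [36.1  8.1] 87.5 z.05: [0.479 0.133]
top copper [211, 217, 9, 37, 282] [214.7 234.4] rect [215. 235.] [36.  8.] 90.0 z.05: [0.474 0.313]
top copper [238, 216, 10, 30, 230] [242.4 230.2] rect [242.5 230.4] [29.   8.1] 87.8 z.05: [0.485 0.224]
top copper [87, 243, 29, 31, 87] [105.4 253.5] rect [104.4 254.2] [39.7 11.7] 49.1 z.05: [0.42  0.665]
top copper [46, 284, 10, 136, 187] [ 50.2 348.9] rect [ 50.  351.5] [  2.  135.3] 3.5 z.05: [0.126 0.826]
top copper [527, 335, 15, 10, 104] [533.1 339. ] rect [534.  339.5] [ 9. 14.] 90.0 z.05: [ 0.125 -0.676]
top copper [132, 347, 7, 59, 206] [135.3 377.2] rect [135.1 376. ] [58.   5.3] 88.9 z.05: [0.036 0.557]
top copper [68, 368, 7, 45, 152] [ 70.7 390.7] rect [ 70.5 390
[... 1608 characters left out ...]
5, 479] [288. 279.] rect [287.8 279. ] [42.4 11.3] 5.7 z.05: [0.482 0.226]
side copper [261, 304, 55, 17, 673] [288.  312.1] rect [287.9 312.1] [55.  12.2] 5.7 z.05: [0.47  0.316]
side blue [390, 52, 13, 29, 269] [395.2  68.8] rect [396.  66.] [28. 12.] 90.0 z.05: [ 0.217 -0.842]
side blue [242, 240, 84, 113, 4576] [284.8 306.5] rect [285.9 295.5] [ 78.7 106.2] 6.0 z.05: [0.479 0.303]
side blue [274, 241, 53, 8, 105] [301.7 243.9] rect [299.9 244.4] [52.2  3.2] 5.0 z.05: [0.464 0.113]
side blue [51, 363, 138, 57, 4705] [120.7 393.6] rect [119.5 391. ] [ 56. 137.] 90.0 z.05: [0.755 0.545]
side green [233, 94, 59, 46, 1939] [263.4 117.7] rect [261.5 116.4] [61.3 40.4] 5.9 z.05: [ 0.651 -0.43 ]
```

View pics/crop0.png

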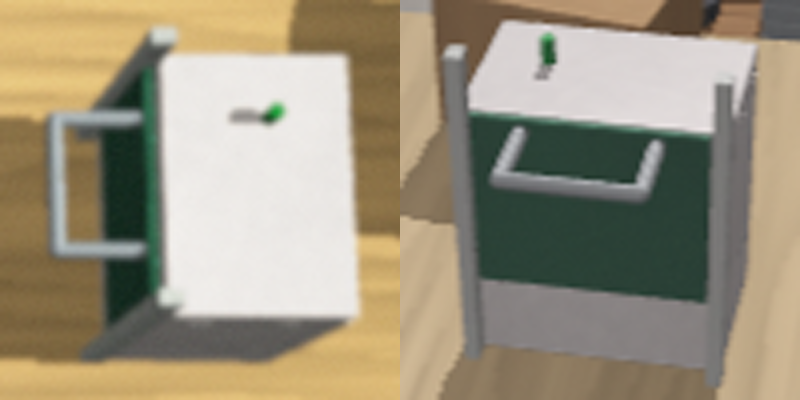

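The crop shows the bar ends at top (389,153.5) and (391,187.3), and at side (239,109.7) and (275.3,112.5). The rail tops are at top (415.5,134) and (417.8,199), and at side (228.9,77.8) and (296.3,85.3).

```bash
python3 - <<'E'
from h import *
def T(ps,pt):
    p,e=tri(ps,pt);print(p.round(4),"gap",e.round(4));return p
A=T((239,109.7),(389,153.5));B=T((275.3,112.5),(391,187.3))
print("bar len",np.linalg.norm(A-B),"mid",(A+B)/2,"yaw of bar",np.degrees(np.arctan2(*(A-B)[[1,0]])))
D=T((228.9,77.8),(415.5,134));E=T((296.3,85.3),(417.8,199));print("rails",np.linalg.norm(D-E),(D+E)/2,np.degrees(np.arctan2(*(D-E)[[1,0]])))
q=[onz("top",(375+u/4-.4,125+v/4-.4),.21) for u,v in((160,55),(347,55),(358,316),(168,318))]
print("boxtop",np.round(q,4).tolist())
for a,b in((0,1),(1,2),(2,3),(3,0)):print(np.linalg.norm(q[a]-q[b]),np.degrees(np.arctan2(*(q[b]-q[a])[[1,0]])))
# barrel copper ends & yellow end
print("barrels top",[onz("top",p,.05+.0).round(4).tolist() for p in((242.4,230.2),(243.5,248.4))],"tri",T((288,279),(242.4,230.2)))
print("tray",onz("top",(242.5,232.1),.02))
g=cv2.imread("pics/top0.png")[200:270,190:300];cv2.imwrite("pics/tray0.png",cv2.resize(g,None,fx=7,fy=7,interpolation=2))
s=r.get_state();M=R.from_rotvec(s["ee_rot"]).as_matrix();print(M.round(3))
E
```

```text
[ 0.6858 -0.2312  0.1979] gap 0.0037
[ 0.5827 -0.231   0.1985] gap 0.0022
bar len 0.10307887224502535 mid [ 0.634247   -0.23107225  0.19817788] yaw of bar -0.09893544094840862
[ 0.7254 -0.2978  0.257 ] gap 0.0031
[ 0.5343 -0.2928  0.2526] gap 0.0042
rails 0.19121697781814417 [ 0.62988962 -0.29530136  0.2548263 ] -1.5155930124352472
boxtop [[0.7292, -0.3074, 0.21], [0.7259, -0.4467, 0.21], [0.5279, -0.4385, 0.21], [0.5295, -0.3002, 0.21]]
0.1392475981407278 -91.36600564288014
0.19814971016725794 177.6452813902514
0.1383668574228821 89.31375804537933
0.19977777414145462 -2.091244798273743
[0.484  0.224  0.0475] gap 0.0033
barrels top [[0.4853, 0.2237, 0.05], [0.4263, 0.2206, 0.05]] tri [0.48400631 0.22398681 0.0475284 ]
tray [0.48298857 0.22613842 0.02      ]
[[ 0.914  0.407 -0.   ]
 [ 0.407 -0.914  0.001]
 [ 0.    -0.001 -1.   ]]
```

View pics/tray0.png

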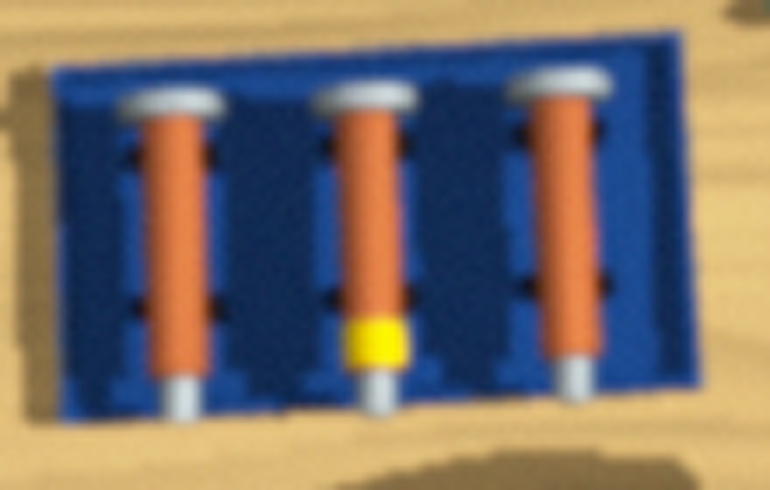

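The tray crop shows the banded barrel in the middle (axis at crop x≈372–378, band at y≈343), with yaw ≈2°. The measurements match the given sizes:

| Item | Measured | Given |
|---|---|---|
| Bar length | 103 mm | 100 mm |
| Rail spacing | 191 mm | 192 mm |
| Box top | 198 x 139 mm | 200 x 140 mm |

Positions for the moves are the handle at (0.633,-0.229,0.199) and the barrel at (0.482,0.224,0.05). The box faces +y with a yaw of about -1.7°. First I go up, turn and travel over to the handle.

```bash
python3 -m handwheel '[{"delta_pos":[0,0,-50],"rot":[0,0,-8],"hand":-0.2},{"delta_pos":[0,0,-100],"rot":[0,0,-16],"hand":-0.2},{"delta_pos":[0,0,-150],"rot":[0,0,-24],"hand":-0.2},{"delta_pos":[45,-10,-150],"rot":[0,0,-32],"hand":-0.2},{"delta_pos":[90,-20,-150],"rot":[0,0,-40],"hand":-0.2},{"delta_pos":[135,-30,-150],"rot":[0,0,-48],"hand":-0.2},{"delta_pos":[180,-40,-150],"rot":[0,0,-56],"hand":-0.2},{"delta_pos":[225,-50,-150],"rot":[0,0,-64],"hand":-0.2}]'
cat > go.py <<'E'
import sys
from h import *
x,y,z,yaw=map(float,sys.argv[1:5])
s=r.get_state();M=R.from_rotvec(s["ee_rot"]).as_matrix();p=np.array(s["tcp_pos"])
a=np.radians(yaw);W=np.array([[np.cos(a),np.sin(a),0],[np.sin(a),-np.cos(a),0],[0,0,-1]])
print("tcp",p.round(4),"yaw",np.degrees(np.arctan2(M[1,0],M[0,0])).round(2),"t",s["t"],"open",s["opening"],"F",np.round(s["wrist_force"],1),"q",np.round(s["qpos"],2))
print("delta mm",(M.T@(np.array([x,y,z])-p)*1000).round(1),"rot deg",np.degrees(R.from_matrix(M.T@W).as_rotvec()).round(2))
E
python3 go.py .633 -.229 .40 178.3
```

```text
t: 0.9
tcp_pos: [0.4203, -0.3867, 0.4031]
ee_rot: [-2.254, -2.188, -0.0]
wrist_force: [0.1, -0.1, 0.1]
opening: 0.0343
grasp_force: 0.0
tcp [ 0.4203 -0.3867  0.4031] yaw 88.32 t 0.9 open 0.034313903224466855 F [ 0.1 -0.1  0.1] q [-0.88  0.14  1.15  0.    1.85 -0.85]
delta mm [163.9 208.    3.1] rot deg [ 0.000e+00 -3.000e-02 -8.998e+01]
```

```bash
python3 -m handwheel '[{"delta_pos":[25,30,3],"rot":[0,0,-8.5],"hand":-0.2},{"delta_pos":[50,60,3],"rot":[0,0,-17],"hand":-0.2},{"delta_pos":[75,90,3],"rot":[0,0,-25.5],"hand":-0.2},{"delta_pos":[95,120,3],"rot":[0,0,-34],"hand":-0.2},{"delta_pos":[115,150,3],"rot":[0,0,-42.5],"hand":-0.2},{"delta_pos":[135,180,3],"rot":[0,0,-51],"hand":-0.2},{"delta_pos":[155,200,3],"rot":[0,0,-59.5],"hand":-0.2},{"delta_pos":[164,208,3],"rot":[0,0,-68],"hand":-0.2}]'
python3 go.py .633 -.229 .27 178.3
```

```text
t: 1.7
tcp_pos: [0.6344, -0.2297, 0.399]
ee_rot: [-0.641, -3.074, -0.001]
wrist_force: [-1.1, -0.9, -0.7]
opening: 0.0341
grasp_force: 0.0
tcp [ 0.6344 -0.2297  0.399 ] yaw 156.46 t 1.7 open 0.03406733597421579 F [-1.1 -0.9 -0.7] q [-0.46  0.38  0.87  0.    1.9  -1.62]
delta mm [  1.3  -0.  129. ] rot deg [  0.05  -0.09 -21.85]
```

```bash
python3 -m handwheel '[{"delta_pos":[1,0,30],"rot":[0,0,-8],"hand":-0.2},{"delta_pos":[1,0,60],"rot":[0,0,-16],"hand":-0.2},{"delta_pos":[1,0,90],"rot":[0,0,-22],"hand":-0.2},{"delta_pos":[1,0,115],"rot":[0,0,-22],"hand":-0.2},{"delta_pos":[1,0,130],"rot":[0,0,-22],"hand":-0.2},{"delta_pos":[1,0,130],"rot":[0,0,-22],"hand":-0.2},{"delta_pos":[1,0,130],"rot":[0,0,-22],"hand":-0.2},{"delta_pos":[1,0,130],"rot":[0,0,-22],"hand":-0.2}]'
python3 go.py .633 -.229 .202 178.3
python3 - <<'E'
from h import *
for n in("side","top"):
    f=viewer.grab_frame(n)
    globals()[n]=f
a=cv2.resize(top[125:225,375:475],None,fx=4,fy=4,interpolation=2);b=cv2.resize(side[25:165,200:340],(400,400),interpolation=2)
cv2.imwrite("pics/handle1.png",np.hstack([a,b]))
E
```

```text
t: 2.5
tcp_pos: [0.6321, -0.2313, 0.2719]
ee_rot: [0.055, 3.139, -0.001]
wrist_force: [0.7, -0.2, -0.1]
opening: 0.034
grasp_force: 0.0
tcp [ 0.6321 -0.2313  0.2719] yaw 177.98 t 2.5 open 0.03403405980569581 F [ 0.7 -0.2 -0.1] q [-0.47  0.35  1.15  0.    1.64 -2.  ]
delta mm [-0.7  2.4 69.9] rot deg [-0.05  0.11 -0.32]
```

View pics/handle1.png

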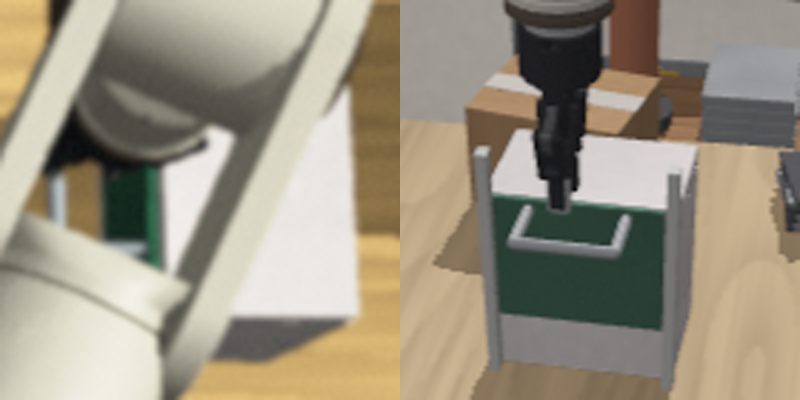

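The gripper hangs over the middle of the handle (tip at crop (559,210), bar at y≈245), which fits given the camera's downward view. Now I descend and pinch.

```bash
python3 -m handwheel '[{"delta_pos":[0,1,25],"rot":[0,0,0],"hand":-0.2},{"delta_pos":[0,1,50],"rot":[0,0,0],"hand":-0.2},{"delta_pos":[0,1,70],"rot":[0,0,0],"hand":-0.2},{"delta_pos":[0,1,70],"rot":[0,0,0],"hand":-0.2},{"delta_pos":[0,1,70],"rot":[0,0,0],"hand":-1},{"delta_pos":[0,1,70],"rot":[0,0,0],"hand":-1},{"delta_pos":[0,1,70],"rot":[0,0,0],"hand":-1},{"delta_pos":[0,1,70],"rot":[0,0,0],"hand":-1}]'
python3 go.py .633 -.229 .31 178.3
```

```text
t: 3.4
tcp_pos: [0.6322, -0.2252, 0.2015]
ee_rot: [-0.05, -3.141, -0.012]
wrist_force: [-4.1, 38.9, -0.4]
opening: 0.0105
grasp_force: 58.5
tcp [ 0.6322 -0.2252  0.2015] yaw 178.19 t 3.4 open 0.010490989960301804 F [-4.1 38.9 -0.4] q [-0.46  0.37  1.26  0.01  1.51 -2.  ]
delta mm [  -0.9   -3.  -108.6] rot deg [ 0.43 -0.03 -0.11]
```

The bar is held, but there is a 39 N side load because it sits about 5 mm further out than I estimated. I relax that first.

```bash
python3 -m handwheel '[{"delta_pos":[0,2,0],"rot":[0,0,0],"hand":-1},{"delta_pos":[0,4,0],"rot":[0,0,0],"hand":-1},{"delta_pos":[0,6,0],"rot":[0,0,0],"hand":-1},{"delta_pos":[0,6,-10],"rot":[0,0,0],"hand":-1},{"delta_pos":[0,6,-20],"rot":[0,0,0],"hand":-1},{"delta_pos":[0,6,-30],"rot":[0,0,0],"hand":-1},{"delta_pos":[0,6,-30],"rot":[0,0,0],"hand":-1},{"delta_pos":[0,6,-30],"rot":[0,0,0],"hand":-1}]'
python3 go.py .633 -.225 .31 178.3
```

```text
t: 4.2
tcp_pos: [0.6322, -0.2247, 0.2317]
ee_rot: [0.056, 3.139, -0.002]
wrist_force: [-0.9, -5.4, 2.5]
opening: 0.0098
grasp_force: 60.2
tcp [ 0.6322 -0.2247  0.2317] yaw 177.97 t 4.2 open 0.009842683016137577 F [-0.9 -5.4  2.5] q [-0.46  0.36  1.22 -0.    1.56 -1.99]
delta mm [ -1.   -0.4 -78.3] rot deg [-0.09  0.11 -0.33]
```

```bash
python3 - <<'E'
from h import *
side=viewer.grab_frame("side")
cv2.imwrite("pics/handle2.png",cv2.resize(side[45:165,200:340],(700,600),interpolation=2))
E
```

```text
(no output)
```

View pics/handle2.png

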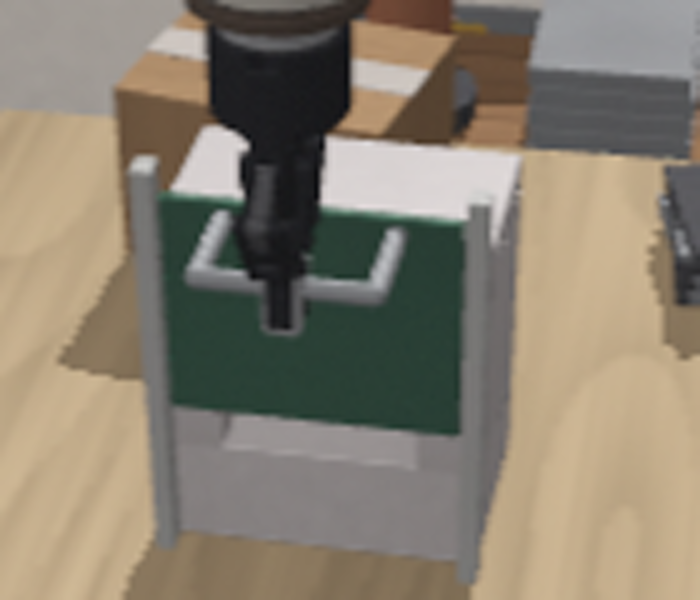

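The sash has risen with the handle: its lower edge is at crop y≈420 and the box front is uncovered below it. I continue up.

```bash
python3 -m handwheel '[{"delta_pos":[0,-1,-12],"rot":[0,0,0],"hand":-1},{"delta_pos":[0,-1,-26],"rot":[0,0,0],"hand":-1},{"delta_pos":[0,-1,-40],"rot":[0,0,0],"hand":-1},{"delta_pos":[0,-1,-54],"rot":[0,0,0],"hand":-1},{"delta_pos":[0,-1,-66],"rot":[0,0,0],"hand":-1},{"delta_pos":[0,-1,-74],"rot":[0,0,0],"hand":-1},{"delta_pos":[0,-1,-78],"rot":[0,0,0],"hand":-1},{"delta_pos":[0,-1,-78],"rot":[0,0,0],"hand":-1}]'
python3 go.py .633 -.225 .313 178.3
```

```text
t: 5.05
tcp_pos: [0.6321, -0.2248, 0.3088]
ee_rot: [0.054, 3.141, 0.001]
wrist_force: [2.5, 3.7, -4.9]
opening: 0.0101
grasp_force: 62.8
tcp [ 0.6321 -0.2248  0.3088] yaw 178.01 t 5.05 open 0.010077794276549016 F [ 2.5  3.7 -4.9] q [-0.46  0.35  1.09  0.    1.71 -1.99]
delta mm [-0.9 -0.2 -4.2] rot deg [ 0.02  0.03 -0.29]
```

```bash
python3 -m handwheel '[{"delta_pos":[0,0,-1],"rot":[0,0,0],"hand":-1},{"delta_pos":[0,0,-2],"rot":[0,0,0],"hand":-1},{"delta_pos":[0,0,-3],"rot":[0,0,0],"hand":-1},{"delta_pos":[0,0,-4],"rot":[0,0,0],"hand":-1},{"delta_pos":[0,0,-5],"rot":[0,0,0],"hand":-1},{"delta_pos":[0,0,-6],"rot":[0,0,0],"hand":-1},{"delta_pos":[0,0,-6],"rot":[0,0,0],"hand":-1},{"delta_pos":[0,0,-6],"rot":[0,0,0],"hand":-1}]'
python3 go.py .633 -.225 .313 178.3
python3 - <<'E'
from h import *
for n in("side","top"):
    globals()[n]=viewer.grab_frame(n)
a=cv2.resize(top[125:225,375:475],None,fx=4,fy=4,interpolation=2);b=cv2.resize(side[25:165,200:340],(400,400),interpolation=2)
cv2.imwrite("pics/handle3.png",np.hstack([a,b]))
E
```

```text
t: 5.85
tcp_pos: [0.632, -0.2248, 0.3092]
ee_rot: [-0.054, -3.135, -0.005]
wrist_force: [12.0, 0.2, -48.2]
opening: 0.0102
grasp_force: 58.4
tcp [ 0.632  -0.2248  0.3092] yaw 178.01 t 5.85 open 0.010229696237264926 F [ 12.    0.2 -48.2] q [-0.46  0.35  1.08  0.    1.72 -1.99]
delta mm [-1.  -0.2 -3.8] rot deg [ 0.19 -0.34 -0.29]
```

View pics/handle3.png

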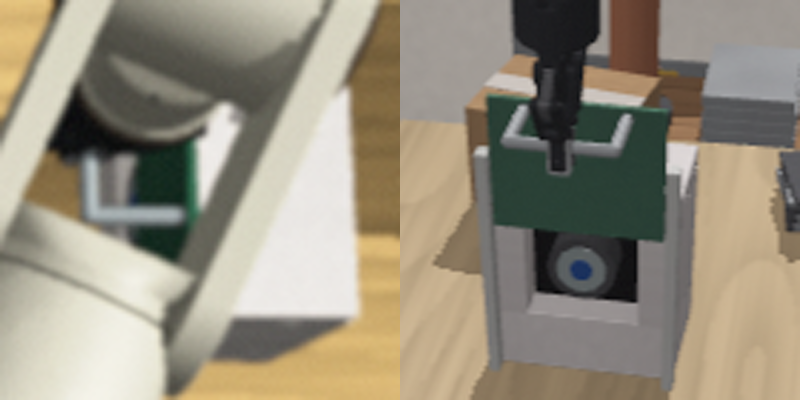

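The sash is at its stop (bar at z≈0.31, force now acting). The lens is visible at side crop (580,269), which is pixel (263,119). I relax, open and withdraw upward.

```bash
python3 -m handwheel '[{"delta_pos":[0,0,3],"rot":[0,0,0],"hand":-1},{"delta_pos":[0,0,5],"rot":[0,0,0],"hand":-1},{"delta_pos":[0,0,5],"rot":[0,0,0],"hand":-0.2},{"delta_pos":[0,0,5],"rot":[0,0,0],"hand":-0.2},{"delta_pos":[0,0,5],"rot":[0,0,0],"hand":-0.2},{"delta_pos":[0,0,-15],"rot":[0,0,0],"hand":-0.2},{"delta_pos":[0,0,-45],"rot":[0,0,0],"hand":-0.2},{"delta_pos":[0,0,-75],"rot":[0,0,0],"hand":-0.2}]'
python3 go.py .482 .224 .2 182.2
python3 - <<'E'
from h import *
o,d=ray("side",(263,119.2));
for y in(-.303,-.306):print(o+d*(y-o[1])/d[1])
E
```

```text
t: 6.75
tcp_pos: [0.6316, -0.2251, 0.3907]
ee_rot: [0.055, 3.141, -0.0]
wrist_force: [0.8, -0.2, 0.4]
opening: 0.0343
grasp_force: 0.0
tcp [ 0.6316 -0.2251  0.3907] yaw 177.98 t 6.75 open 0.0343415227137787 F [ 0.8 -0.2  0.4] q [-0.46  0.36  0.9  -0.    1.88 -1.99]
delta mm [165.4 443.6 190.6] rot deg [-0.01  0.   -4.22]
[ 0.62964217 -0.303       0.12655366]
[ 0.6301899  -0.306       0.12460913]
```

Lens cross-check gives (0.630,-0.303,0.127), which agrees. Next is the traverse to above the barrel.

```bash
python3 -m handwheel '[{"delta_pos":[10,45,0],"rot":[0,0,-1],"hand":-0.2},{"delta_pos":[25,90,0],"rot":[0,0,-2],"hand":-0.2},{"delta_pos":[40,135,0],"rot":[0,0,-3],"hand":-0.2},{"delta_pos":[60,180,20],"rot":[0,0,-4],"hand":0.6},{"delta_pos":[80,225,40],"rot":[0,0,-4],"hand":0.6},{"delta_pos":[100,265,60],"rot":[0,0,-4],"hand":0.6},{"delta_pos":[120,305,80],"rot":[0,0,-4],"hand":0.6},{"delta_pos":[135,345,100],"rot":[0,0,-4],"hand":0.6}]'
python3 go.py .482 .224 .15 182.2
```

```text
t: 7.55
tcp_pos: [0.5083, 0.1245, 0.2901]
ee_rot: [-0.054, 3.139, 0.0]
wrist_force: [1.3, 0.0, -0.2]
opening: 0.0685
grasp_force: 0.0
tcp [0.5083 0.1245 0.2901] yaw -178.03 t 7.55 open 0.06851385584835634 F [ 1.3  0.  -0.2] q [ 0.09  0.03  1.49 -0.    1.62 -1.51]
delta mm [ 23.1 100.4 140. ] rot deg [-0.    0.1  -0.23]
```

```bash
python3 -m handwheel '[{"delta_pos":[8,30,20],"rot":[0,0,0],"hand":0.4},{"delta_pos":[15,65,50],"rot":[0,0,0],"hand":0.4},{"delta_pos":[23,95,85],"rot":[0,0,0],"hand":0.4},{"delta_pos":[23,100,120],"rot":[0,0,0],"hand":0.4},{"delta_pos":[23,100,140],"rot":[0,0,0],"hand":0.4},{"delta_pos":[23,100,140],"rot":[0,0,0],"hand":0.4},{"delta_pos":[23,100,140],"rot":[0,0,0],"hand":0.4},{"delta_pos":[23,100,140],"rot":[0,0,0],"hand":0.4}]'
python3 go.py .482 .224 .053 182.2
python3 - <<'E'
from h import *
for n in("side","top"):
    globals()[n]=viewer.grab_frame(n)
a=cv2.resize(top[195:275,195:295],(400,320),interpolation=2);b=cv2.resize(side[195:355,225:345],(400,533),interpolation=2)
c=np.zeros((533,800,3),np.uint8);c[:320,:400]=a;c[:,400:]=b
cv2.imwrite("pics/tray1.png",c)
E
```

```text
t: 8.35
tcp_pos: [0.4839, 0.2223, 0.1517]
ee_rot: [-0.054, 3.139, 0.001]
wrist_force: [0.8, -0.1, 0.9]
opening: 0.0594
grasp_force: 0.0
tcp [0.4839 0.2223 0.1517] yaw -178.03 t 8.35 open 0.05941895746279221 F [ 0.8 -0.1  0.9] q [ 0.29  0.12  1.68  0.    1.34 -1.32]
delta mm [ 2.   1.7 98.7] rot deg [ 0.04  0.14 -0.23]
```

View pics/tray1.png

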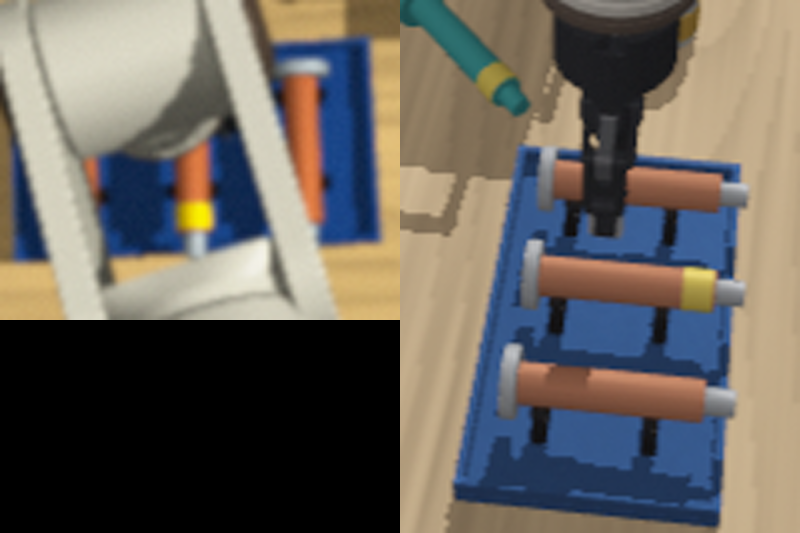

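The fingers are centred over the middle barrel between its saddles (tip at crop x≈605, saddles at 556 and 660). I descend and grip.

```bash
python3 -m handwheel '[{"delta_pos":[2,1,25],"rot":[0,0,0],"hand":0.4},{"delta_pos":[2,1,50],"rot":[0,0,0],"hand":0.4},{"delta_pos":[2,1,75],"rot":[0,0,0],"hand":0.4},{"delta_pos":[2,1,90],"rot":[0,0,0],"hand":0.4},{"delta_pos":[2,1,98],"rot":[0,0,0],"hand":0.4},{"delta_pos":[2,1,98],"rot":[0,0,0],"hand":0.4},{"delta_pos":[2,1,98],"rot":[0,0,0],"hand":-0.1},{"delta_pos":[2,1,98],"rot":[0,0,0],"hand":-0.1}]'
python3 go.py .482 .224 .053 182.2
python3 -m handwheel '[{"delta_pos":[0,0,0],"rot":[0,0,0],"hand":-0.3},{"delta_pos":[0,0,0],"rot":[0,0,0],"hand":-1},{"delta_pos":[0,0,0],"rot":[0,0,0],"hand":-1},{"delta_pos":[0,0,0],"rot":[0,0,0],"hand":-1},{"delta_pos":[0,0,0],"rot":[0,0,0],"hand":-1},{"delta_pos":[0,0,-8],"rot":[0,0,0],"hand":-1},{"delta_pos":[0,0,-16],"rot":[0,0,0],"hand":-1},{"delta_pos":[0,0,-24],"rot":[0,0,0],"hand":-1}]'
```

```text
t: 9.25
tcp_pos: [0.4816, 0.2234, 0.053]
ee_rot: [-0.054, 3.14, 0.001]
wrist_force: [0.6, -0.6, -0.7]
opening: 0.0382
grasp_force: 0.0
tcp [0.4816 0.2234 0.053 ] yaw -178.01 t 9.25 open 0.03822852884766882 F [ 0.6 -0.6 -0.7] q [ 0.29  0.21  1.79  0.    1.14 -1.32]
delta mm [-0.5  0.6  0. ] rot deg [ 0.03  0.09 -0.21]
t: 10.05
tcp_pos: [0.481, 0.2232, 0.0767]
ee_rot: [-0.055, 3.141, 0.0]
wrist_force: [-0.6, -0.4, -4.2]
opening: 0.0261
grasp_force: 59.2
```

The barrel is gripped (opening 26 mm, force 59 N) and clear of the saddles. I lift it further, then turn.

```bash
python3 -m handwheel '[{"delta_pos":[0,0,-20],"rot":[0,0,0],"hand":-1},{"delta_pos":[0,0,-40],"rot":[0,0,0],"hand":-1},{"delta_pos":[0,0,-65],"rot":[0,0,0],"hand":-1},{"delta_pos":[0,0,-90],"rot":[0,0,4],"hand":-1},{"delta_pos":[0,0,-110],"rot":[0,0,9],"hand":-1},{"delta_pos":[0,-10,-120],"rot":[0,0,15],"hand":-1},{"delta_pos":[-10,-25,-120],"rot":[0,0,21],"hand":-1},{"delta_pos":[-20,-45,-120],"rot":[0,0,27],"hand":-1}]'
python3 go.py .62 0 .20 88.3
```

```text
t: 10.85
tcp_pos: [0.5027, 0.1789, 0.197]
ee_rot: [0.685, 3.065, 0.001]
wrist_force: [0.1, 0.1, -3.6]
opening: 0.0266
grasp_force: 59.5
tcp [0.5027 0.1789 0.197 ] yaw 154.8 t 10.85 open 0.026638004085539988 F [ 0.1  0.1 -3.6] q [ 0.2   0.09  1.62  0.    1.43 -0.93]
delta mm [-182.3 -111.9   -2.9] rot deg [7.00e-02 2.00e-02 6.65e+01]
```

```bash
python3 -m handwheel '[{"delta_pos":[-15,-10,0],"rot":[0,0,7],"hand":-1},{"delta_pos":[-35,-22,0],"rot":[0,0,14],"hand":-1},{"delta_pos":[-60,-37,0],"rot":[0,0,21],"hand":-1},{"delta_pos":[-85,-52,0],"rot":[0,0,28],"hand":-1},{"delta_pos":[-110,-68,0],"rot":[0,0,35],"hand":-1},{"delta_pos":[-135,-83,0],"rot":[0,0,42],"hand":-1},{"delta_pos":[-155,-95,0],"rot":[0,0,49],"hand":-1},{"delta_pos":[-165,-101,0],"rot":[0,0,55],"hand":-1}]'
python3 go.py .6365 -.06 .133 88.3
```

```text
t: 11.65
tcp_pos: [0.6101, 0.0159, 0.1962]
ee_rot: [2.027, 2.4, -0.0]
wrist_force: [-0.8, 0.0, -3.9]
opening: 0.0264
grasp_force: 59.5
tcp [0.6101 0.0159 0.1962] yaw 99.63 t 11.65 open 0.02636245659760036 F [-0.8  0.  -3.9] q [-0.1   0.25  1.44 -0.    1.46 -0.27]
delta mm [-79.2  13.4  63.2] rot deg [-1.000e-02  2.000e-02  1.133e+01]
```

```bash
python3 -m handwheel '[{"delta_pos":[-10,2,8],"rot":[0,0,3],"hand":-1},{"delta_pos":[-25,5,20],"rot":[0,0,6],"hand":-1},{"delta_pos":[-45,8,35],"rot":[0,0,9],"hand":-1},{"delta_pos":[-62,11,48],"rot":[0,0,11.4],"hand":-1},{"delta_pos":[-73,13,58],"rot":[0,0,11.4],"hand":-1},{"delta_pos":[-79,13.5,63],"rot":[0,0,11.4],"hand":-1},{"delta_pos":[-79,13.5,63],"rot":[0,0,11.4],"hand":-1},{"delta_pos":[-79,13.5,63],"rot":[0,0,11.4],"hand":-1}]'
python3 go.py .6365 -.121 .133 88.3
```

```text
t: 12.45
tcp_pos: [0.6365, -0.0575, 0.1333]
ee_rot: [2.248, 2.195, 0.001]
wrist_force: [-0.2, 0.3, -3.0]
opening: 0.0265
grasp_force: 59.5
tcp [ 0.6365 -0.0575  0.1333] yaw 88.62 t 12.45 open 0.02653150650864216 F [-0.2  0.3 -3. ] q [-0.21  0.35  1.44  0.    1.35 -0.19]
delta mm [-63.5   1.5   0.3] rot deg [ 0.02 -0.01  0.32]
```

```bash
python3 -m handwheel '[{"delta_pos":[-8,0,0],"rot":[0,0,0.3],"hand":-1},{"delta_pos":[-18,0.5,0],"rot":[0,0,0.3],"hand":-1},{"delta_pos":[-30,0.5,0],"rot":[0,0,0.3],"hand":-1},{"delta_pos":[-42,1,0],"rot":[0,0,0.3],"hand":-1},{"delta_pos":[-53,1,0],"rot":[0,0,0.3],"hand":-1},{"delta_pos":[-60,1.5,0],"rot":[0,0,0.3],"hand":-1},{"delta_pos":[-63.5,1.5,0],"rot":[0,0,0.3],"hand":-1},{"delta_pos":[-63.5,1.5,0],"rot":[0,0,0.3],"hand":-1}]'
python3 go.py .6365 -.121 .133 88.3
python3 - <<'E'
from h import *
side=viewer.grab_frame("side");top=viewer.grab_frame("top")
a=cv2.resize(top[110:250,290:430],(400,400),interpolation=2);b=cv2.resize(side[45:185,200:340],(400,400),interpolation=2)
cv2.imwrite("pics/final.png",np.hstack([a,b]))
for n,im in(("top",top),("side",side)):
    h=cv2.cvtColor(im,cv2.COLOR_BGR2HSV)
    for nm,lo,hi in(("copper",(3,110,90),(15,255,255)),("yellow",(22,170,120),(32,255,255))):
        k,l,st,ce=cv2.connectedComponentsWithStats(cv2.inRange(h,lo,hi))
        for i in range(1,k):
            p=onz(n,ce[i],.13)
            if st[i][4]>8 and abs(p[0]-.64)<.08 and abs(p[1]+.1)<.15: print(n,nm,st[i],ce[i].round(1),p.round(4))
ax=lambda x:np.array([.6365-.03*x,-.121-x,.13])
for x in(.062,-.056):print(x,[px(n,ax(x)).round(1) for n in("top","side")])
E
```

```text
t: 13.25
tcp_pos: [0.6363, -0.1217, 0.1328]
ee_rot: [-2.255, -2.187, 0.0]
wrist_force: [0.2, 0.1, -4.3]
opening: 0.0265
grasp_force: 59.5
tcp [ 0.6363 -0.1217  0.1328] yaw 88.26 t 13.25 open 0.026534575515674532 F [ 0.2  0.1 -4.3] q [-0.31  0.36  1.42  0.    1.36 -0.28]
delta mm [ 0.7  0.2 -0.2] rot deg [-0.01 -0.01 -0.04]
top copper [338 171   9  10  49] [341.9 175.1] [ 0.6412 -0.0954  0.13  ]
top copper [360 177   7   4  11] [363.7 179. ] [ 0.6271 -0.1629  0.13  ]
top yellow [303 191   8   7  35] [306.8 194. ] [0.5835 0.0158 0.13  ]
side copper [242 142  11  23 145] [248.5 153.8] [ 0.6384 -0.1224  0.13  ]
side copper [239 167   9   7  19] [243.6 168.7] [ 0.6386 -0.0564  0.13  ]
0.062 [array([370. , 176.5]), array([253.9, 141.1])]
-0.056 [array([332.2, 176.2]), array([244.4, 166.7])]
```

View pics/final.png

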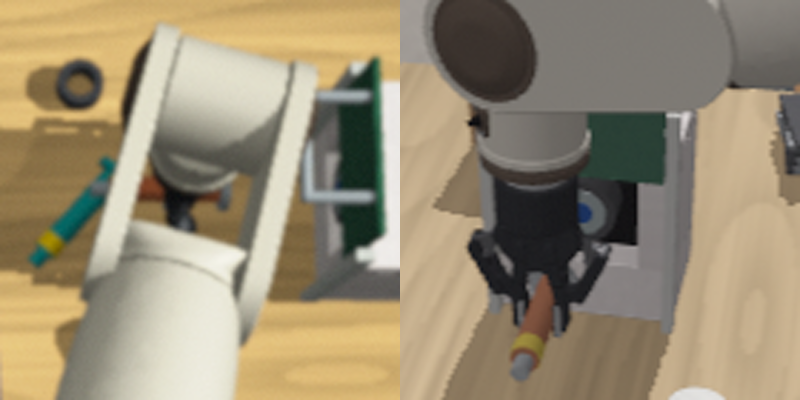

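The final picture shows the band at side pixel (244.5,166), predicted (244.4,166.7), and the flange at top pixel (368.4,176.5), predicted (370,176.5). The sash bar is still at top column ≈397, so it is up, and nothing touches the barrel. I hand in.

```bash
python3 -c "
from cell import finish_job
print(finish_job())"
```

```text
the job is handed in; nothing more can be done
None
```

I handed the job in at about 13 s: the sash is fully up, and the gripper is holding the banded barrel level and steady in front of the lens, about 120 mm away by my measurements; no verdict was returned.

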